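Advance a spotting stage four clicks and close its guide

TASK

Bring the thin-layer plate to its next free lane: turn the click-stop knob exactly four clicks clockwise (seen from above) from where it rests now, and let go of it. Then swing the raised capillary guide arm down until it rests fully home in its forked catch. Do not touch the stage or the coated plate on it, and leave the glassware round it where it stands.

Things in the scene. Friction and masses are not known exactly. Their poses are not given: they have to be found in the camera images.
- spotter: The spotting stage: white base plate 190 x 280 mm on rubber feet, fixed to the bench, its top 18 mm above the worktop. Origin: centre of its underside, on the worktop. Its x axis points from the knob and catch (near the robot) to the arm's hinge, y to the left along the stage's travel, z up. Turned by up to 0.3 rad from the world axes. Knob axis at x -58, y -65 mm; arm hinge at x 77, y 0.
- knob (a joint): Click-stop knob, rad; positive is clockwise seen from above, 0 and 4.19 are hard stops. It clicks every 0.5236 (30 degrees), counted from 0; four clicks are 2.094. A torque of up to about 0.08 N m pulls it into the nearest click; between clicks it does not stay when let go. It starts on one of the first four clicks: 0, 0.524, 1.047 or 1.571.
- knob_grip (a point): Middle of the black knob's grip bar, on the knob's upright axis, 67 mm above the worktop. The bar is 54 mm long, 18 mm thick, 34 mm high (its top 83 mm above the worktop) and stands on a round skirt 60 mm across whose top is 51 mm above the worktop. The point's x axis runs along the bar (white line on top at its -x end) and turns with the knob.
- stage: The sliding aluminium stage, 90 x 108 mm, with the white coated thin-layer plate (75 x 100 mm, coated face 35 mm above the worktop) held on it. Origin: centre of the stage's underside, 27 mm above the worktop; axes as the base's. The knob drives it by rack and pinion: each click clockwise moves it 10 mm to the right (the base's -y), from y +40 mm in the base's frame at knob 0. Not to be touched.
- guide_arm (a joint): The capillary guide arm's hinge, rad: 0 is level and fully home in the catch, about 1.57 is upright, 1.75 the open stop. The hinge is stiff: the arm stays at any angle and takes about 1 to 2 N at its tip to move. It starts raised, 1.3 to 1.7.
- guide_hinge (a point): Centre of the guide arm's hinge, 48 mm above the worktop; fixed to the base, axes as the base's. The hinge axis is the base's y; the arm points to the base's -x when it is down and up when raised.
- guide_tab (a point): Finger tab at the guide arm's free end: centre of its face that is on top when the arm is down, 160 mm from the hinge. Tab 24 mm along the arm (ends 172 mm from the hinge), 30 mm wide, 8 mm thick; when down it lies past the catch. z is that face's normal (up when down, the base's +x when upright), -x points to the arm's end. The arm is a bar 15 x 8 mm with a 17 mm bush 92 mm from the hinge.
- catch (a point): Floor of the forked catch that the arm drops into, 44 mm above the worktop, 140 mm from the hinge; fixed to the base, 18 mm long. Its two cheeks, 20 mm apart inside and 34 mm outside, end 50 mm above the worktop, 2 mm below the top of the closed arm.
- flask_mid (a point): Bystander: stoppered conical flask, 68 mm across, 137 mm high, loose; point on its axis half-way up. Stands to the right of the base.
- vial_a_mid (a point): Bystander: screw-cap vial with white cap, 24 mm across, 58 mm high, loose; its centre. Stands to the left of the base.
- vial_b_mid (a point): Bystander: screw-cap vial with black cap, 24 mm across, 58 mm high, loose; its centre. Stands to the left of the base.
- beaker_mid (a point): Bystander: glass beaker, 69 mm across, 108 mm high, loose; its centre. Stands to the left of the base.

How it is judged:
On the way:
1. the stage has been moved on four clicks and the knob let go, while the guide arm is still raised (distance of stage from where it was at the start of the episode between 0.037 and 0.043 m and value of joint guide_arm above 1 rad and contact force between the fingers and knob below 0.1 N), for 0.3 s.
At the end, for the whole second after the job is handed in: The stage stands 40 mm (four clicks, within 3 mm) from where it started, and the guide arm rests down in its catch (hinge under 0.04 rad), both still (distance of stage from where it was at the start of the episode between 0.037 and 0.043 m and value of joint guide_arm below 0.04 rad and velocity of joint guide_arm between -0.05 and 0.05 rad/s and velocity of joint knob between -0.05 and 0.05 rad/s); the robot touches nothing.
It fails at once if the stage or the plate on it is touched (contact force between any of the fingers, the arm and stage above 0.5 N).
It fails at once if a bystander is pushed over 20 mm away or tipped (distance of any of flask_mid, vial_a_mid, vial_b_mid, beaker_mid from where it was at the start of the episode above 0.02 m or angle between any of flask_mid, vial_a_mid, vial_b_mid, beaker_mid's own z axis and vertical above 0.3 rad).
It also fails if it takes over 72 s, if anything falls off the work surface, if the arm or the gripper's body presses on something with over 40 N, if the wrist force passes 120 N, or if a joint passes its speed limit or range.

ROBOT

A 6-joint arm with a two-finger parallel gripper is mounted at the origin on a cart in front of the work surface, level with it; the furniture and walls round the work are solid. World frame = base frame: x ahead of the robot, y to its left, z up, the work surface at z = 0. Lengths are in m, angles in rad, forces in N, time in s.
With the tool pointing down it reaches from about 0.35 to 0.975 m from the base axis. Payload 4.9 kg.
Tool frame: the origin (TCP) lies at the very end of the fingers, on their centre line; the grasp point (between the pads) lies 19 mm behind it; x points along the fingers, y is the direction in which the jaws open and shut, and the axes are right-handed (so a half turn about x gives the same grasp; the last joint's range is limited). The gripper opens to 85 mm and grips with 20 to 120 N. Pads are 22 mm wide; open, the fingers measure 114 mm over their backs; the gripper's body (76 mm by 85 mm) begins 54 mm behind the grasp point. The pads swing forward as they close: fully open they stand 13 mm farther back than shut.
Start: joints at [1.121, 0.053, 1.613, -0, 1.476, -0.119], TCP at [0.203, 0.591, 0.231] pointing down, gripper open.
Joint ranges: [-3.01, 3.01], [-1.01, 2.22], [0.06, 2.58], [-1.02, 4.17], [0.09, 2.62], [-3.14, 3.14]. Speed limits (rad/s): [2.57, 2.57, 3.14, 3.14, 3.14, 3.14].

INTERFACE

Orientations are given as a rotation vector (axis times angle).
In Python, from station import ctrl gives the robot as it stands. The module is installed in compiled form; this text tells all that it offers.
- The arm moves only by the shell command python3 -m handwheel 'ROWS' [FORCE]. ROWS is JSON, one flat list of numbers, 7 for each row, row after row: the opening, from 0 (shut) to 1 (fully open), then the shift along the tool's x, y, z in m, then the turn, a rotation vector about the tool's x, y, z in degrees. A call has 1 to 12 rows; each row is the pose to reach, as a shift and turn from the pose commanded when the call began, along the tool's axes at that moment; what a row does not reach only later rows make up. A row lasts 1/12 s, in which the tool goes at most 41.7 mm and 7.16 degrees, less where a joint would pass 70% of its speed; a pose out of reach is approached as far as the arm can. A call with a gripper value outside its range is refused whole. The fingers move at their own pace and stop on an object; FORCE is the grip in N (left out, the last holds). Time passes only in rows, so rows that repeat a pose let the fingers close. It gives the time, the measured TCP pose, the force and the opening at its end, in the units of the state.
- ctrl.get_obs(): the state, without advancing time (a new reading comes with each control period).
- ctrl.get_image(name): name is "scene" or "top" or "wrist"; returns (picture, depth): 420x560x3 uint8, blue, green, red; 420x560 float32, m along the optical axis (not along the pixel's ray), 0 where there is no reading.
- ctrl.camera_params(name): a dict with "fov_y" (degrees; the focal length in pixels is half the picture's height over the tangent of half this angle, whatever the lens; pixels are square), "cx", "cy" (the principal point, pixels), "R" (3x3) and "t" (3): a world point X has camera coordinates R X + t; the wrist camera has in their place "hand_eye" (4x4, takes a point from camera to tool coordinates, whose origin is the TCP and whose axes are the tool frame's). Camera axes: x right, y down, z forward; pixel columns grow to the right and rows downward; lengths in m; the calibration is good to about 2 mm. A picture is of the moment at which its call begins: read the wrist's pose just before it. camera_params takes no time and is no camera call.
- ctrl.finish_job(): hands the job in, once; it reports no verdict.
The state is a dict: "t": time; "q": joint angles; "dq": joint speeds; "effort": joint torques, N m; "tool_pos": TCP position; "tool_rot": TCP orientation; "contact_force": force on the tool from outside, world axes, zero at the start; "wrist_torque": the same for the moment, N m; "opening": finger opening in m.
Only numpy, scipy, OpenCV 4.12 (cv2) and the standard library are available. Lean on these libraries where they do the work, as an engineer would, in place of code of your own. Each camera call takes 0.05 s, during which the arm holds its last target.

## Working session

There is one attempt and no reset: what is moved stays moved. The work goes in short steps, Python scripts to look and compute and a shell command to move; the robot and the scene stay as the last step left them, time stands still between calls to the robot, and variables do not carry over. Pictures are saved under pics/ and viewed, and the job is handed in when it is done.

```bash
ls; mkdir -p pics; python3 - <<'E'
from station import ctrl
import cv2, numpy as np, pickle
o=ctrl.get_obs(); print(o)
for n in ("scene","top"):
    im,d=ctrl.get_image(n); cv2.imwrite(f"pics/{n}0.png",im); np.save(f"{n}0.npy",d)
    p=ctrl.camera_params(n); print(n,p)
print(ctrl.camera_params("wrist"))
E
```

```text
pics
{'t': 0.0, 'q': array([ 1.12100068e+00,  5.33314443e-02,  1.61428070e+00, -1.47060114e-05,
        1.47601394e+00, -1.19015680e-01]), 'dq': array([ 3.19960310e-05, -4.94454418e-04, -3.10551953e-04,  4.82102742e-04,
        1.03888870e-03, -9.56214854e-04]), 'effort': array([ 2.21002258e-03, -3.93668354e+01, -3.70181465e+01, -3.21413415e-05,
        6.87009029e-03,  2.86960915e-05]), 'tool_pos': array([0.20272865, 0.59055029, 0.23008673]), 'tool_rot': array([ 0.25805647,  1.55572179, -0.26114045]), 'contact_force': array([-0.82197122,  0.35189844, -0.1110311 ]), 'wrist_torque': array([0.01836502, 0.01677989, 0.02983113]), 'opening': 0.08557080339848565}
scene {'fov_y': 44.54304324583974, 'cx': 284.39728962787547, 'cy': 204.90432301585398, 'R': array([[ 0.58472409, -0.81086244, -0.02449175],
       [-0.45545784, -0.30315414, -0.8370518 ],
       [ 0.67130909,  0.50059932, -0.54657519]]), 't': array([-0.32482375,  0.2962987 ,  0.75296339])}
top {'fov_y': 53.15281161545697, 'cx': 276.29770513452786, 'cy': 210.77996764329995, 'R': array([[ 0.02328111, -0.99969372,  0.00839417],
       [-0.99627208, -0.02389744, -0.08289062],
       [ 0.08306583, -0.00643309, -0.9965233 ]]), 't': array([-0.03772439,  0.52126577,  1.0137411 ])}
{'fov_y': 62.16267815052632, 'cx': 279.77472983166246, 'cy': 214.90015665056814, 'hand_eye': array([[-4.43453082e-04, -2.71655639e-01,  9.62394419e-01,
        -1.42615248e-01],
       [ 9.99999531e-01,  7.08470256e-04,  6.60761120e-04,
        -5.75294478e-05],
       [-8.61327305e-04,  9.62394260e-01,  2.71655198e-01,
        -6.79304538e-02],
       [ 0.00000000e+00,  0.00000000e+00,  0.00000000e+00,
         1.00000000e+00]])}
```

View pics/scene0.png

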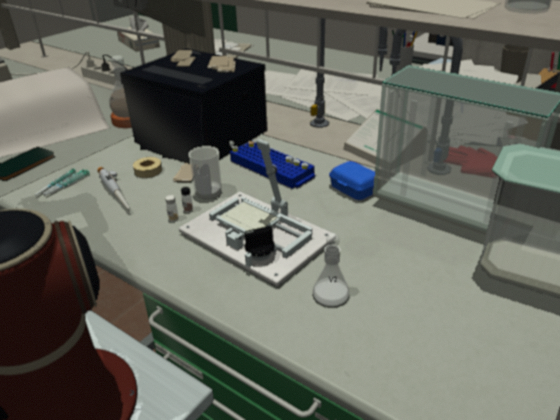

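View pics/top0.png

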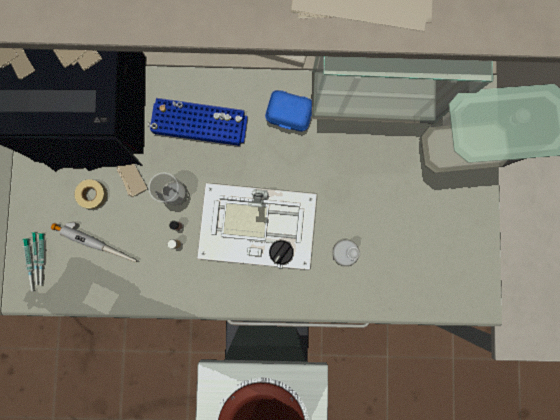

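Top view: white base from about (198,183) to (317,269), black knob at (281,252), raised arm near (260,205), flask at (346,252). Next I measure the base.

```bash
cat > h.py <<'E'
import numpy as np, cv2
from station import ctrl
from scipy.spatial.transform import Rotation as Rt
def cam(n,obs=None):
    p=ctrl.camera_params(n); f=210/np.tan(np.radians(p['fov_y'])/2)
    if 'R' in p: R,t=p['R'],p['t']; C=-R.T@t; Rwc=R.T
    else:
        H=p['hand_eye']; Rw=Rt.from_rotvec(obs['tool_rot']).as_matrix()
        Rwc=Rw@H[:3,:3]; C=Rw@H[:3,3]+obs['tool_pos']
    return f,p['cx'],p['cy'],Rwc,C
def plane(c,u,v,z):
    f,cx,cy,R,C=c; d=R@np.array([(u-cx)/f,(v-cy)/f,1]); return C+d*(z-C[2])/d[2]
def deproj(c,u,v,D):
    f,cx,cy,R,C=c; return C+R@(np.array([(u-cx)/f,(v-cy)/f,1])*D)
def proj(c,X):
    f,cx,cy,R,C=c; x=R.T@(np.asarray(X)-C); return np.array([cx+f*x[0]/x[2],cy+f*x[1]/x[2]])
E
python3 - <<'E'
from h import *
for n in("top","scene"):
    im=cv2.imread(f"pics/{n}0.png"); c=cam(n); D=np.load(f"{n}0.npy")
    hsv=cv2.cvtColor(im,cv2.COLOR_BGR2HSV)
    print(n,'cam',c[4],'base px',im[260,220] if n=='top' else im[232,195], 'table', im[300,400])
    m=(im.min(2)>(200 if n=='top' else 170)).astype(np.uint8)
    k,l,s,ce=cv2.connectedComponentsWithStats(m)
    for i in range(1,k):
        if s[i,4]>150: print(s[i],ce[i])
    box=(slice(170,285),slice(185,330)) if n=='top' else (slice(130,310),slice(150,380))
    z=cv2.resize(im[box],None,fx=5 if n=='top' else 3.3,fy=5 if n=='top' else 3.3,interpolation=cv2.INTER_CUBIC)
    cv2.imwrite(f"pics/{n}0z.png",z)
E
```

```text
top cam [ 0.43599355 -0.01873443  1.05374133] base px [187 199 199] table [141 158 157]
[ 198  184   79   82 2576] [225.86218944 230.19332298]
[ 264  191   52   78 1272] [300.19496855 225.32468553]
[268 215  29  20 493] [282.06085193 224.11156187]
[ 197  365   44   55 1229] [212.82099268 389.65256306]
scene cam [-0.18058733 -0.55049616  0.65161297] base px [185 194 196] table [146 161 157]
[353  83  27  12 180] [367.43888889  89.03333333]
[ 180  192   91   72 1458] [219.32647462 226.69615912]
[218 203  50  27 709] [243.97320169 216.56276446]
[ 252  216   83   66 1171] [295.96157131 252.26216909]
[274 229  36  22 346] [286.53757225 238.80924855]
```

View pics/top0z.png

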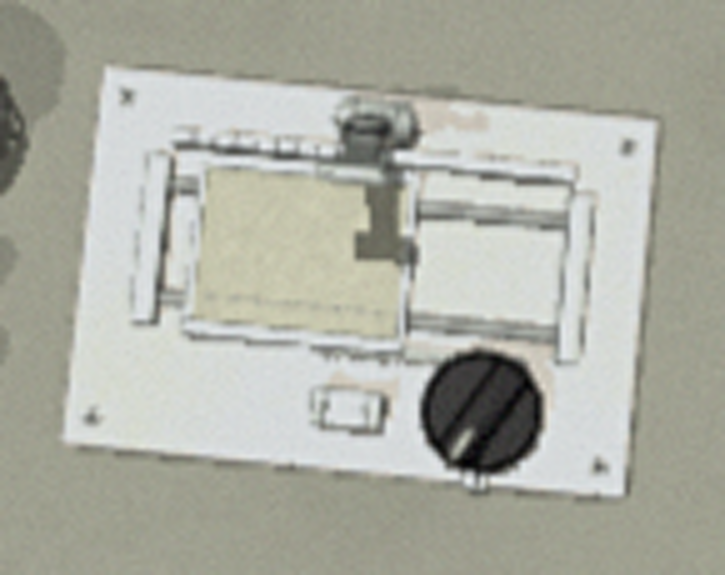

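View pics/scene0z.png

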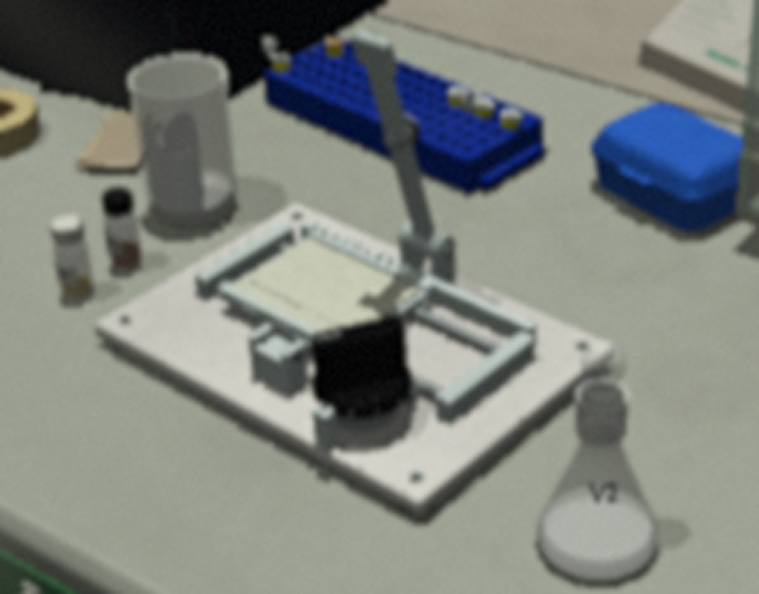

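```bash
python3 - <<'E'
from h import *
im=cv2.imread("pics/top0.png"); c=cam("top"); D=np.load("top0.npy")
m=np.zeros(im.shape[:2],np.uint8); m[178:275,192:322]=(im.min(2)>178)[178:275,192:322]
P=np.argwhere(m)[:,::-1].astype(np.float32)
r=cv2.minAreaRect(P); b=cv2.boxPoints(r); print(r,b)
W=np.array([plane(c,u,v,.018) for u,v in b]); print(W.round(4)); ce=W.mean(0)
for i in range(4): print(np.linalg.norm(W[i]-W[(i+1)%4]), np.degrees(np.arctan2(*(W[(i+1)%4]-W[i])[1::-1])))
print('ctr',ce)
# depth consistency
for u,v in((215,258),(305,260),(205,195),(400,250),(281,252),(346,252)): print(u,v,deproj(c,u,v,D[v,u]).round(4))
E
```

```text
((256.66339111328125, 225.86634826660156), (112.53871154785156, 75.62283325195312), 5.710593223571777) [[196.91092 257.8911 ]
 [204.43568 182.64357]
 [316.41586 193.84158]
 [308.8911  269.0891 ]]
[[ 0.4019  0.1663  0.018 ]
 [ 0.5882  0.1548  0.018 ]
 [ 0.567  -0.1242  0.018 ]
 [ 0.381  -0.1086  0.018 ]]
0.1866504540955233 -3.5119396671281145
0.2797914375995916 -94.35599362136526
0.18664074807711173 175.2084436089411
0.27562306196931036 85.64293501250239
ctr [0.48452041 0.02209304 0.018     ]
215 258 [0.4026 0.1221 0.0171]
305 260 [ 0.4029 -0.0987  0.0172]
205 195 [0.5579 0.1531 0.0131]
400 250 [ 0.4327 -0.3389 -0.004 ]
281 252 [ 0.422  -0.0381  0.0807]
346 252 [ 0.4255 -0.187   0.0877]
```

```bash
python3 - <<'E'
from h import *
o=ctrl.get_obs(); R=Rt.from_rotvec(o['tool_rot']).as_matrix(); print(R.round(3)); a0=np.degrees(np.arctan2(R[1,1],R[0,1])); print('yaw of tool y',a0)
th=np.radians(-4.36); B=np.array([[np.cos(th),-np.sin(th),0],[np.sin(th),np.cos(th),0],[0,0,1]]); T=np.array([.4845,.0221,0])
w=lambda x,y,z:T+B@np.array([x,y,z])
k=w(-.058,-.065,.067); print('knob',k)
# fit knob bar direction: white line in top view
im=cv2.imread("pics/top0.png"); c=cam("top"); s=cam("scene"); D=np.load("scene0.npy")
A=plane(c,185+462/5-.4,170+443/5-.4,.083); print('white line dir vs base',np.degrees(np.arctan2(*(k-A)[1::-1]))+4.36)
pl=[plane(c,185+x/5-.4,170+y/5-.4,.035) for x,y in((208,168),(410,180),(190,325),(398,340))]
print('plate ctr in base',B.T@(np.mean(pl,0)-T))
# guide arm in scene: predicted tip for angles
for g in(1.3,1.4,1.5,1.6,1.7):
    X=w(.077-.172*np.cos(g),0,.048+.172*np.sin(g)); print(g,((proj(s,X)-[150,130])*3.3).round(0), ((proj(c,X)-[185,170])*5).round(0))
for u,v in((375,40),(372,50),(400,130)):
    uu,vv=150+u/3.3,130+v/3.3; d=D[int(vv),int(uu)]; print(u,v,(B.T@(deproj(s,uu,vv,d)-T)).round(4))
E
```

```text
[[-0.001  0.325  0.946]
 [-0.002  0.946 -0.325]
 [-1.    -0.002 -0.   ]]
yaw of tool y 71.04653706874522
knob [ 0.42172636 -0.03830256  0.067     ]
white line dir vs base -28.52042971391493
plate ctr in base [0.00944278 0.02908926 0.035     ]
1.3 [367.  37.] [348. 178.]
1.4 [386.  21.] [352. 136.]
1.5 [405.   8.] [356.  93.]
1.6 [424.  -2.] [360.  50.]
1.7 [442. -10.] [365.   9.]
375 40 [ 0.0314 -0.0057  0.2132]
372 50 [ 0.0316 -0.0027  0.2057]
400 130 [ 0.0505 -0.0048  0.1443]
```

```bash
python3 -m handwheel '[1,-0.04,-0.262,0.206,8,0,0, 1,-0.04,-0.262,0.206,8,0,0, 1,-0.04,-0.262,0.206,8,0,0, 1,-0.04,-0.262,0.206,8,0,0, 1,-0.04,-0.262,0.206,8,0,0, 1,-0.04,-0.262,0.206,8,0,0, 1,-0.04,-0.262,0.206,8,0,0, 1,-0.04,-0.262,0.206,8,0,0, 1,-0.04,-0.262,0.206,8,0,0, 1,-0.04,-0.262,0.206,8,0,0, 1,-0.04,-0.262,0.206,8,0,0]' 30
```

```text
t: 1.02
tool_pos: [0.3126, 0.2764, 0.271]
tool_rot: [0.37, 1.54, -0.369]
contact_force: [-0.0, -0.0, -0.1]
opening: 0.0853
```

```bash
cat >> h.py <<'E'
th=np.radians(-4.36); B=np.array([[np.cos(th),-np.sin(th),0],[np.sin(th),np.cos(th),0],[0,0,1]]); T=np.array([.4845,.0221,0])
w=lambda x,y,z:T+B@np.array([x,y,z])
def go(X,a):
    "shift in tool axes to world X with tool down, tool y at world yaw a deg"
    o=ctrl.get_obs(); R=Rt.from_rotvec(o['tool_rot']).as_matrix(); ca,sa=np.cos(np.radians(a)),np.sin(np.radians(a))
    G=np.array([[0,ca,sa],[0,sa,-ca],[-1,0,0]])
    print('t',round(o['t'],2),'pos',o['tool_pos'].round(4),'yaw',np.degrees(np.arctan2(R[1,1],R[0,1])).round(2),'q',o['q'].round(2),'F',o['contact_force'].round(2),'op',round(o['opening'],4))
    print('shift',(R.T@(np.asarray(X)-o['tool_pos'])).round(4),'turn',np.degrees(Rt.from_matrix(R.T@G).as_rotvec()).round(2))
E
python3 - <<'E'
from h import *
k=w(-.058,-.065,.25); go(k,55.6)
E
```

```text
t 1.02 pos [0.3126 0.2764 0.271 ] yaw 63.0 q [ 0.54 -0.5   2.01  0.    1.63 -0.55] F [-0.01 -0.01 -0.13] op 0.0853
shift [ 0.0208 -0.2309  0.2401] turn [ 7.4  -0.04 -0.01]
```

```bash
python3 -m handwheel '[1,0.021,-0.231,0.24,7.4,0,0, 1,0.021,-0.231,0.24,7.4,0,0, 1,0.021,-0.231,0.24,7.4,0,0, 1,0.021,-0.231,0.24,7.4,0,0, 1,0.021,-0.231,0.24,7.4,0,0, 1,0.021,-0.231,0.24,7.4,0,0, 1,0.021,-0.231,0.24,7.4,0,0, 1,0.021,-0.231,0.24,7.4,0,0, 1,0.021,-0.231,0.24,7.4,0,0, 1,0.021,-0.231,0.24,7.4,0,0, 1,0.021,-0.231,0.24,7.4,0,0]'
python3 - <<'E'
from h import *
k=w(-.058,-.065,.25); go(k,55.6)
o=ctrl.get_obs(); im,d=ctrl.get_image("wrist"); cv2.imwrite("pics/w1.png",im)
im,d=ctrl.get_image("scene"); cv2.imwrite("pics/s1.png",cv2.resize(im[0:320,120:420],None,fx=1.85,fy=1.85,interpolation=cv2.INTER_CUBIC))
c=cam("wrist",o)
for X in (w(-.058,-.065,.083),w(.077-.172*np.cos(1.3),0,.048+.172*np.sin(1.3)),w(-.063,0,.05)): print(proj(c,X))
E
```

```text
t: 1.93
tool_pos: [0.4221, -0.037, 0.2497]
tool_rot: [0.469, 1.522, -0.468]
contact_force: [-0.1, 0.3, 1.1]
opening: 0.0856
t 1.93 pos [ 0.4221 -0.037   0.2497] yaw 55.75 q [-0.26 -0.47  2.03  0.    1.58 -1.24] F [-0.06  0.26  1.12] op 0.0856
shift [-0.0003 -0.0012  0.0004] turn [ 0.15 -0.11 -0.  ]
[277.98904782 195.23422305]
[450.22836638 319.06264892]
[333.59952232 150.95037362]
```

View pics/w1.png

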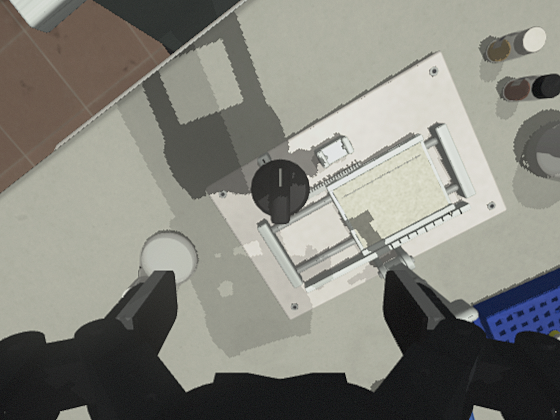

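View pics/s1.png

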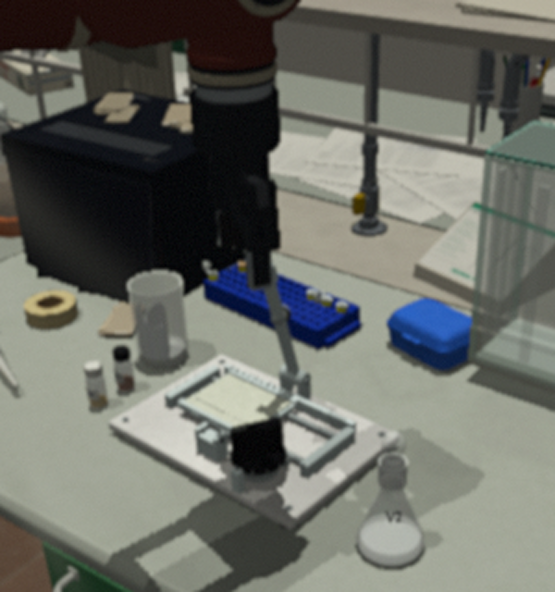

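```bash
python3 - <<'E'
from h import *
o=ctrl.get_obs(); im,d=ctrl.get_image("scene"); c=cam("scene"); C=cam("wrist",o)[4]; print(C,proj(c,C))
z=im[0:170,170:310]; z=cv2.convertScaleAbs(z,alpha=2.2,beta=25)
cv2.imwrite("pics/s1z.png",cv2.resize(z,None,fx=3.5,fy=3.5,interpolation=cv2.INTER_CUBIC)); print((proj(c,C)-[170,0])*3.5)
print(np.linalg.norm(C-c[4]), d[int(proj(c,C)[1])-4:int(proj(c,C)[1])+5:2,int(proj(c,C)[0])-16:int(proj(c,C)[0])+17:2].round(2), proj(c,C))
print((c[3].T@(C-c[4]))[2])
E
```

```text
[0.36592883 0.00171742 0.392738  ] [204.77486382  74.47643447]
[121.71202336 260.66752065]
0.8189236824122028 [[1.38 1.38 1.38 1.38 1.38 1.38 1.38 1.38 1.38 1.38 1.37 1.38 1.38 1.37
  1.38 1.36 1.36]
 [1.37 1.37 1.37 1.36 1.36 1.36 1.36 1.36 1.36 1.37 1.36 1.37 1.37 1.36
  1.36 1.36 1.36]
 [1.36 1.36 1.36 1.36 1.35 1.35 1.35 1.35 1.35 1.35 1.35 1.35 1.35 1.35
  1.35 1.35 1.35]
 [1.34 1.35 1.34 1.34 1.34 1.35 1.35 1.35 1.34 1.34 1.33 1.34 1.33 1.34
  1.33 1.33 1.34]
 [1.33 1.34 1.33 1.33 1.33 1.33 1.33 1.33 1.33 1.33 1.33 1.33 1.33 1.32
  1.32 1.33 1.33]] [204.77486382  74.47643447]
0.7848136360715914
```

View pics/s1z.png

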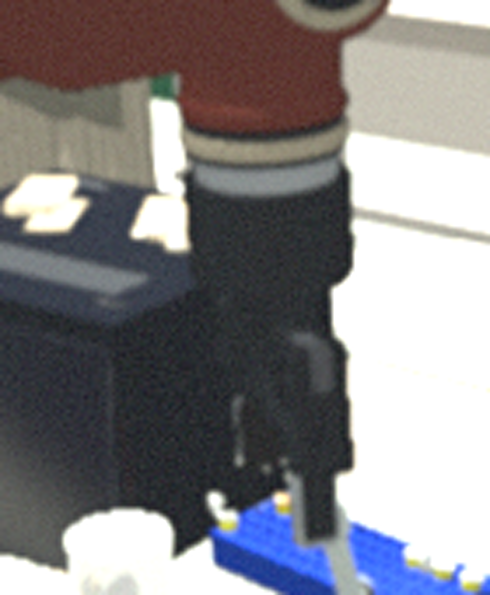

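The scene depth shows only background where the wrist camera sits, so it has no solid housing. The knob is at (279,190) in the wrist picture, with the bar square to the jaws and the white line at (280,177). That matches click 1, and I'm descending.

```bash
python3 -m handwheel '[0.7,0.04,-0.001,0,0,0,0, 0.7,0.08,-0.001,0,0,0,0, 0.7,0.11,-0.001,0,0,0,0, 0.7,0.14,-0.001,0,0,0,0, 0.7,0.16,-0.001,0,0,0,0, 0.7,0.175,-0.001,0,0,0,0, 0.7,0.185,-0.001,0,0,0,0, 0.7,0.192,-0.001,0,0,0,0, 0.7,0.192,-0.001,0,0,0,0]'
python3 - <<'E'
from h import *
go(w(-.058,-.065,.056),55.6)
im,d=ctrl.get_image("wrist"); cv2.imwrite("pics/w2.png",im)
E
```

```text
t: 2.83
tool_pos: [0.4207, -0.0382, 0.0573]
tool_rot: [0.469, 1.521, -0.469]
contact_force: [-0.3, 0.2, 0.1]
opening: 0.0597
t 2.83 pos [ 0.4207 -0.0382  0.0573] yaw 55.73 q [-0.27 -0.28  2.22  0.    1.2  -1.24] F [-0.32  0.25  0.15] op 0.0597
shift [0.0013 0.0005 0.0009] turn [ 0.13 -0.1   0.03]
```

View pics/w2.png

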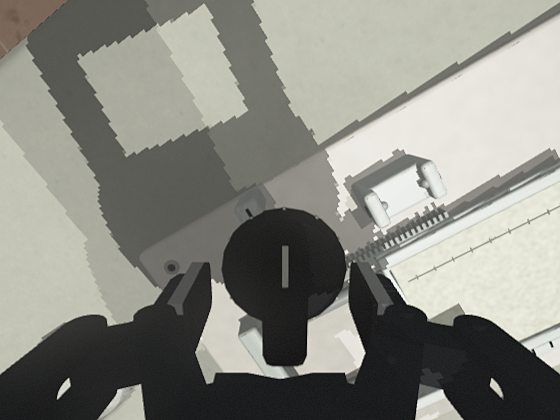

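The bar at x≈285 sits midway between the pads (210 and 350). Closing on it.

```bash
python3 -m handwheel '[0.1,0,0.001,0,0,0,0, 0.1,0,0.001,0,0,0,0, 0.1,0,0.001,0,0,0,0, 0.1,0,0.001,0,0,0,0, 0.1,0,0.001,0,0,0,0, 0.1,0,0.001,0,0,0,0, 0.1,0,0.001,0,0,0,0, 0.1,0,0.001,0,0,0,0]' 30
python3 -c "
from h import *
go(w(-.058,-.065,.056),55.6)"
```

```text
t: 3.55
tool_pos: [0.4233, -0.0379, 0.0596]
tool_rot: [0.471, 1.517, -0.468]
contact_force: [2.1, 5.0, 3.4]
opening: 0.0172
t 3.55 pos [ 0.4233 -0.0379  0.0596] yaw 55.63 q [-0.27 -0.28  2.22  0.    1.2  -1.24] F [2.09 4.99 3.39] op 0.0172
shift [ 0.0036 -0.0012 -0.001 ] turn [ 0.03  0.11 -0.15]
```

```bash
python3 -m handwheel '[0.1,0,0.001,0,5,0,0, 0.1,0,0.001,0,10,0,0, 0.1,0,0.001,0,15,0,0, 0.1,0,0.001,0,20,0,0, 0.1,0,0.001,0,25,0,0, 0.1,0,0.001,0,30,0,0, 0.1,0,0.001,0,30,0,0]'
python3 -c "
from h import *
go(w(-.058,-.065,.056),25.6)"
```

```text
t: 4.13
tool_pos: [0.4231, -0.0379, 0.0596]
tool_rot: [0.875, 1.386, -0.876]
contact_force: [-0.9, 0.9, 5.7]
opening: 0.0175
t 4.13 pos [ 0.4231 -0.0379  0.0596] yaw 25.49 q [-0.26 -0.28  2.22 -0.    1.2  -0.71] F [-0.87  0.85  5.71] op 0.0175
shift [ 0.0036 -0.0014 -0.0003] turn [-0.11  0.08 -0.02]
```

```bash
python3 -m handwheel '[0.1,0,0,0,5,0,0, 0.1,0,0,0,10,0,0, 0.1,0,0,0,15,0,0, 0.1,0,0,0,20,0,0, 0.1,0,0,0,25,0,0, 0.1,0,0,0,30,0,0, 0.1,0,0,0,35,0,0, 0.1,0,0,0,40,0,0, 0.1,0,0,0,45,0,0, 0.1,0,0,0,45,0,0]'
python3 -c "
from h import *
go(w(-.058,-.065,.056),-19.4)"
```

```text
t: 4.97
tool_pos: [0.4229, -0.0379, 0.0596]
tool_rot: [1.455, 1.028, -1.456]
contact_force: [-2.1, 0.7, 7.1]
opening: 0.0174
t 4.97 pos [ 0.4229 -0.0379  0.0596] yaw -19.52 q [-0.26 -0.28  2.22 -0.    1.2   0.08] F [-2.12  0.69  7.11] op 0.0174
shift [ 0.0036 -0.0009  0.0007] turn [-0.12  0.05 -0.02]
```

```bash
python3 -m handwheel '[0.1,0,0,0,5,0,0, 0.1,0,0,0,10,0,0, 0.1,0,0,0,15,0,0, 0.1,0,0,0,20,0,0, 0.1,0,0,0,25,0,0, 0.1,0,0,0,30,0,0, 0.1,0,0,0,35,0,0, 0.1,0,0,0,40,0,0, 0.1,0,0,0,45,0,0, 0.1,0,0,0,45,0,0, 0.1,0,0,0,45,0,0]'
python3 -c "
from h import *
go(w(-.058,-.065,.056),-64.4)"
```

```text
t: 5.88
tool_pos: [0.4226, -0.0377, 0.0595]
tool_rot: [1.973, 0.449, -1.974]
contact_force: [-2.6, 0.8, 7.0]
opening: 0.0175
t 5.88 pos [ 0.4226 -0.0377  0.0595] yaw -64.36 q [-0.26 -0.28  2.22 -0.    1.2   0.86] F [-2.56  0.84  6.96] op 0.0175
shift [0.0035 0.0001 0.0011] turn [0.04 0.04 0.  ]
```

Turned 120°. Now opening, letting the knob settle and rising.

```bash
python3 -m handwheel '[0.6,0,0,0,0,0,0, 0.6,0,0,0,0,0,0, 0.6,0,0,0,0,0,0, 0.6,0,0,0,0,0,0, 0.6,0,0,0,0,0,0, 0.6,0,0,0,0,0,0, 0.6,0,0,0,0,0,0, 0.6,-0.04,0,0,0,0,0, 0.6,-0.08,0,0,0,0,0, 0.6,-0.12,0,0,0,0,0, 0.6,-0.17,0,0,0,0,0, 0.6,-0.2,0,0,0,0,0]'
python3 - <<'E'
from h import *
go(w(-.058,-.065,.26),-64.4)
im,d=ctrl.get_image("wrist"); cv2.imwrite("pics/w3.png",im)
im,d=ctrl.get_image("scene"); cv2.imwrite("pics/s3.png",cv2.resize(im[100:310,150:380],None,fx=2.8,fy=2.8,interpolation=cv2.INTER_CUBIC))
E
```

```text
t: 6.88
tool_pos: [0.4223, -0.0374, 0.2608]
tool_rot: [1.974, 0.448, -1.972]
contact_force: [1.3, -0.2, -0.7]
opening: 0.0513
t 6.88 pos [ 0.4223 -0.0374  0.2608] yaw -64.35 q [-0.26 -0.48  2.02 -0.    1.6   0.86] F [ 1.32 -0.24 -0.65] op 0.0513
shift [0.0008 0.0005 0.0009] turn [ 0.05 -0.05 -0.05]
```

View pics/w3.png

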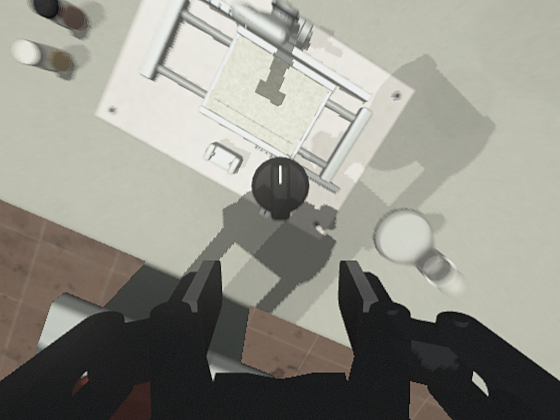

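View pics/s3.png

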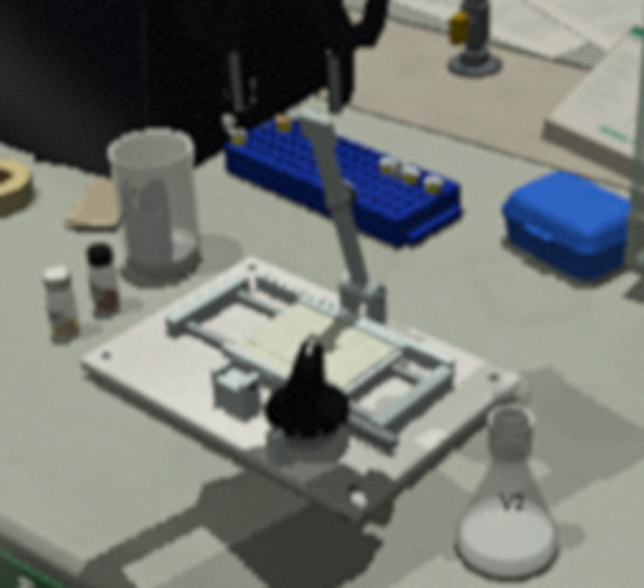

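Wrist view: the bar stands straight between the pads again at (280,187), white line up, now 120° on, and the scene view shows the plate shifted right. I'll check the stage number, then go behind the arm.

```bash
python3 - <<'E'
from h import *
o=ctrl.get_obs(); c=cam("wrist",o)
pl=[B.T@(plane(c,u,v,.035)-T) for u,v in((240,38),(335,92),(300,160),(202,108))]; print(np.mean(pl,0))
go(w(.075,0,.30),-94.4)
# arm angle: tab tip from scene
s=cam("scene"); D=ctrl.get_image("scene")[1]
for u,v in((322,118),(316,122),(330,150),(340,180),(350,230)):
    uu,vv=150+u/2.8,100+v/2.8; p=B.T@(deproj(s,uu,vv,D[int(vv),int(uu)])-T); print(p.round(4),np.arctan2(p[2]-.048,.077-p[0]).round(3))
E
```

```text
[ 0.0183112 -0.0144655  0.035    ]
t 6.98 pos [ 0.4259 -0.0384  0.2669] yaw -64.35 q [-0.26 -0.48  2.01 -0.    1.6   0.86] F [ 0.47 -0.36  0.5 ] op 0.0513
shift [-0.0314  0.0087 -0.1443] turn [30.05 -0.76 -0.37]
[ 0.0336 -0.0073  0.2128] 1.313
[ 0.0321 -0.0028  0.209 ] 1.299
[ 0.0405 -0.007   0.1851] 1.31
[ 0.0503 -0.0062  0.1566] 1.33
[ 0.0608 -0.0044  0.1093] 1.313
```

```bash
python3 -m handwheel '[0,-0.035,0,0,0,0,0, 0,-0.035,0.003,-0.03,7,0,0, 0,-0.035,0.006,-0.065,14,0,0, 0,-0.035,0.009,-0.1,21,0,0, 0,-0.035,0.009,-0.135,28,0,0, 0,-0.035,0.009,-0.145,30,0,0, 0,-0.035,0.009,-0.145,30,0,0, 0,-0.035,0.009,-0.145,30,0,0, 0,-0.035,0.009,-0.145,30,0,0]'
python3 - <<'E'
from h import *
go(w(.073,0,.185),-94.4)
c=cam("top"); im,d=ctrl.get_image("top"); cv2.imwrite("pics/t4.png",cv2.resize(im[165:285,185:330],None,fx=5,fy=5,interpolation=cv2.INTER_CUBIC))
go(w(.073,0,.185),-94.4)
im,d=ctrl.get_image("scene"); cv2.imwrite("pics/s4.png",cv2.resize(im[60:270,150:380],None,fx=2.8,fy=2.8,interpolation=cv2.INTER_CUBIC))
E
```

```text
t: 7.78
tool_pos: [0.5562, 0.017, 0.2921]
tool_rot: [-2.181, 0.082, 2.185]
contact_force: [-1.7, -0.6, 0.2]
opening: 0.0001
t 7.78 pos [0.5562 0.017  0.2921] yaw -94.32 q [-0.1  -0.14  1.7  -0.    1.58  1.54] F [-1.66 -0.59  0.16] op 0.0001
shift [ 0.1071  0.0003 -0.0014] turn [ 0.08  0.12 -0.01]
t 7.83 pos [0.5562 0.0168 0.2927] yaw -94.35 q [-0.1  -0.14  1.7  -0.    1.58  1.54] F [ 0.1  -0.53 -0.33] op -0.0004
shift [ 1.077e-01  1.000e-04 -1.200e-03] turn [ 0.05  0.07 -0.01]
```

View pics/s4.png

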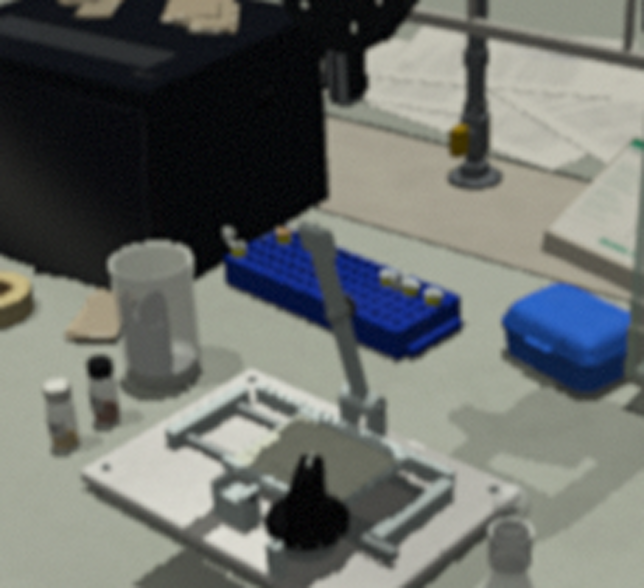

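View pics/t4.png

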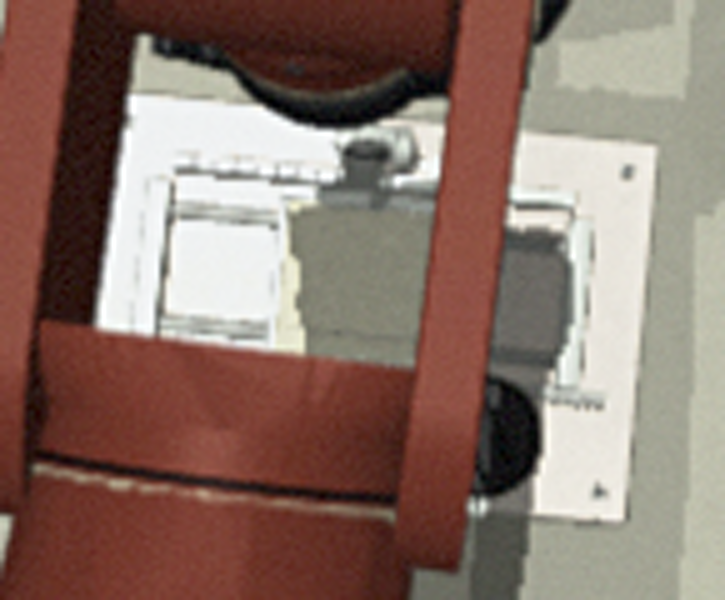

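```bash
python3 -m handwheel '[0,0.035,0,-0.001,0,0,0, 0,0.07,0,-0.001,0,0,0, 0,0.095,0,-0.001,0,0,0, 0,0.107,0,-0.001,0,0,0, 0,0.107,0,-0.001,0,0,0, 0,0.107,0,-0.001,0,0,0]'
python3 - <<'E'
from h import *
go(w(.073,0,.185),-94.4)
o=ctrl.get_obs(); b=B.T@(o['tool_pos']-T); print('base',b.round(4))
for t in np.arange(1.3,-.01,-.1):
    r=.158+.007*(1.3-t)/1.3
    X=np.array([.077-r*np.cos(t)+.004*np.sin(t)+.011,0,.048+r*np.sin(t)+.004*np.cos(t)])
    print(round(t,2),X.round(3),'x',round(b[2]-X[2],3),'z',round(b[0]-X[0],3))
im,d=ctrl.get_image("scene"); cv2.imwrite("pics/s5.png",cv2.resize(im[60:270,150:380],None,fx=2.8,fy=2.8,interpolation=cv2.INTER_CUBIC))
E
```

```text
t: 8.38
tool_pos: [0.558, 0.0168, 0.1869]
tool_rot: [-2.183, 0.083, 2.182]
contact_force: [-0.3, -0.9, 1.5]
opening: -0.0001
t 8.38 pos [0.558  0.0168 0.1869] yaw -94.37 q [-0.1  -0.08  1.81 -0.    1.4   1.54] F [-0.33 -0.89  1.53] op -0.0001
shift [0.0019 0.0003 0.0007] turn [ 0.03 -0.03 -0.  ]
base [0.0737 0.0003 0.1869]
1.3 [0.05  0.    0.201] x -0.014 z 0.024
1.2 [0.034 0.    0.197] x -0.01 z 0.039
1.1 [0.019 0.    0.192] x -0.005 z 0.054
1.0 [0.005 0.    0.184] x 0.002 z 0.069
0.9 [-0.008  0.     0.176] x 0.011 z 0.082
0.8 [-0.021  0.     0.166] x 0.021 z 0.095
0.7 [-0.033  0.     0.155] x 0.032 z 0.106
0.6 [-0.043  0.     0.143] x 0.044 z 0.117
0.5 [-0.053  0.     0.129] x 0.058 z 0.126
0.4 [-0.06   0.     0.115] x 0.072 z 0.134
0.3 [-0.067  0.     0.1  ] x 0.087 z 0.141
0.2 [-0.072  0.     0.084] x 0.102 z 0.146
0.1 [-0.075  0.     0.068] x 0.119 z 0.149
-0.0 [-0.077  0.     0.052] x 0.135 z 0.151
```

View pics/s5.png

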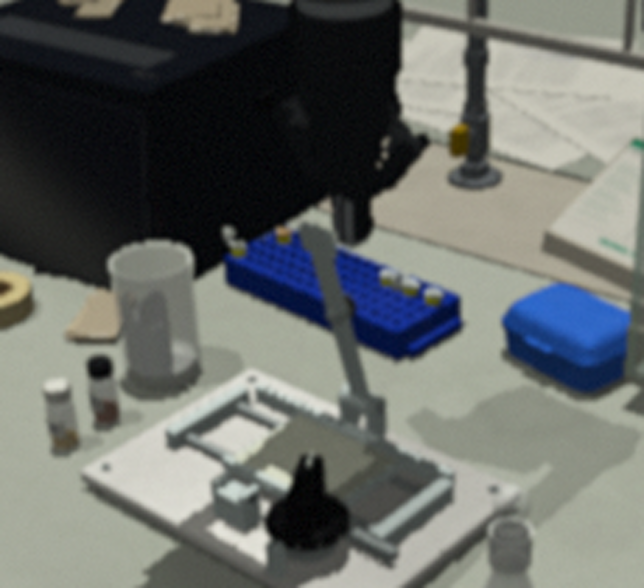

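```bash
python3 -m handwheel '[0,-0.002,0,0.01,0,0,0, 0,-0.004,0,0.018,0,0,0, 0,-0.005,0,0.026,0,0,0, 0,-0.005,0,0.033,0,0,0, 0,-0.004,0,0.041,0,0,0, 0,-0.003,0,0.048,0,0,0, 0,-0.001,0,0.055,0,0,0, 0,0.001,0,0.062,0,0,0, 0,0.004,0,0.069,0,0,0, 0,0.007,0,0.076,0,0,0, 0,0.011,0,0.082,0,0,0, 0,0.011,0,0.082,0,0,0]'
python3 - <<'E'
from h import *
o=ctrl.get_obs(); b=B.T@(o['tool_pos']-T); print('base',b.round(4),o['contact_force'])
im,d=ctrl.get_image("scene"); cv2.imwrite("pics/s6.png",cv2.resize(im[60:270,150:380],None,fx=2.8,fy=2.8,interpolation=cv2.INTER_CUBIC))
E
```

```text
t: 9.43
tool_pos: [0.4746, 0.0235, 0.1739]
tool_rot: [-2.18, 0.083, 2.185]
contact_force: [0.2, 0.4, -0.7]
opening: 0.0002
base [-0.01    0.0007  0.1739] [ 0.21988971  0.36507827 -0.72488903]
```

View pics/s6.png

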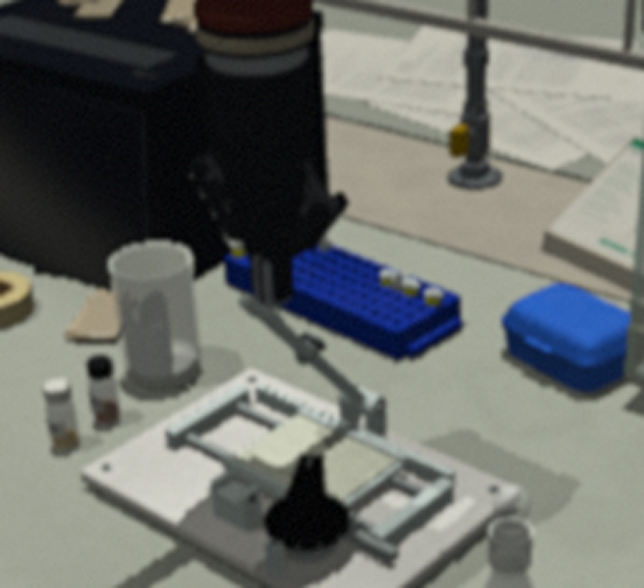

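The arm is following the fingertips and stands at about 0.85 rad, tip at (260,300).

```bash
python3 -m handwheel '[0,0.004,0,0.006,0,0,0, 0,0.009,0,0.012,0,0,0, 0,0.015,0,0.018,0,0,0, 0,0.02,0,0.023,0,0,0, 0,0.026,0,0.028,0,0,0, 0,0.032,0,0.033,0,0,0, 0,0.039,0,0.038,0,0,0, 0,0.046,0,0.043,0,0,0, 0,0.053,0,0.047,0,0,0, 0,0.06,0,0.05,0,0,0, 0,0.067,0,0.054,0,0,0, 0,0.074,0,0.057,0,0,0]'
python3 - <<'E'
from h import *
o=ctrl.get_obs(); b=B.T@(o['tool_pos']-T); print('base',b.round(4),o['contact_force'])
im,d=ctrl.get_image("scene"); cv2.imwrite("pics/s7.png",cv2.resize(im[60:270,150:380],None,fx=2.8,fy=2.8,interpolation=cv2.INTER_CUBIC))
E
```

```text
t: 10.48
tool_pos: [0.4191, 0.0277, 0.1006]
tool_rot: [-2.183, 0.083, 2.183]
contact_force: [1.0, 0.1, 0.2]
opening: 0.0003
base [-0.0656  0.0006  0.1006] [0.97648453 0.10267714 0.21417164]
```

View pics/s7.png

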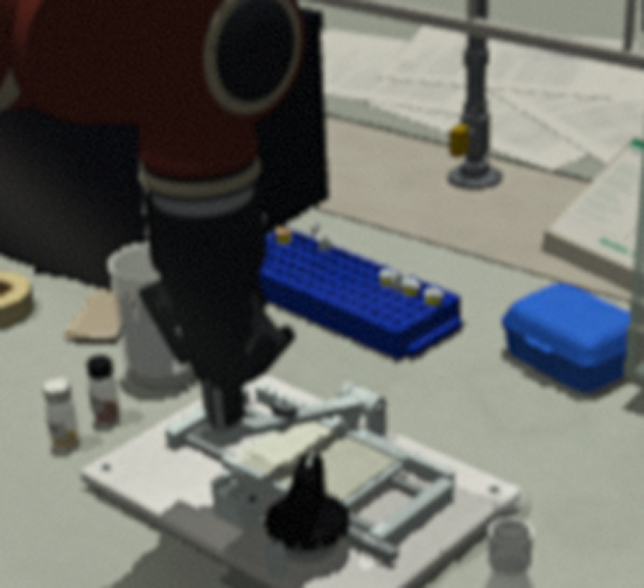

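```bash
python3 -m handwheel '[0,0.008,0,0.005,0,0,0, 0,0.016,0,0.009,0,0,0, 0,0.024,0,0.012,0,0,0, 0,0.032,0,0.015,0,0,0, 0,0.038,0,0.017,0,0,0, 0,0.043,0,0.018,0,0,0, 0,0.047,0,0.018,0,0,0, 0,0.05,0,0.018,0,0,0, 0,0.05,0,0.018,0,0,0]'
python3 - <<'E'
from h import *
o=ctrl.get_obs(); b=B.T@(o['tool_pos']-T); print('base',b.round(4),o['contact_force'])
E
```

```text
t: 11.28
tool_pos: [0.4018, 0.029, 0.052]
tool_rot: [-2.182, 0.083, 2.184]
contact_force: [-2.1, -0.3, 2.9]
opening: 0.0
base [-0.083   0.0006  0.052 ] [-2.09928025 -0.34075648  2.94743126]
```

Pressing gently further until the force shows it is seated.

```bash
python3 -m handwheel '[0,0.001,0,0,0,0,0, 0,0.002,0,0,0,0,0, 0,0.003,0,0,0,0,0, 0,0.003,0,0,0,0,0, 0,0.003,0,0,0,0,0]'
```

```text
t: 11.7
tool_pos: [0.402, 0.029, 0.0515]
tool_rot: [-2.18, 0.083, 2.186]
contact_force: [-12.8, 0.9, 24.0]
opening: -0.0002
```

24 N and no further travel, so it is on the catch floor. Retreating to look.

```bash
python3 -m handwheel '[0,-0.02,0,0,0,0,0, 0,-0.06,0,0,0,0,0, 0,-0.1,0,0,0,0,0, 0,-0.14,0,0,0,0,0, 0,-0.18,0,0.02,0,0,0, 0,-0.2,0,0.03,0,0,0, 0,-0.2,0,0.03,0,0,0, 0,-0.2,0,0.03,0,0,0]'
python3 - <<'E'
from h import *
go([.38,.03,.25],-94.4)
o=ctrl.get_obs(); im,d=ctrl.get_image("wrist"); cv2.imwrite("pics/w8.png",im)
c=cam("wrist",o); np.save("w8d.npy",d); 
import pickle; pickle.dump(c,open("c8.pkl","wb"))
im,d=ctrl.get_image("scene"); np.save("s8d.npy",d); cv2.imwrite("pics/s8.png",im); cv2.imwrite("pics/s8z.png",cv2.resize(im[130:310,150:380],None,fx=3.3,fy=3.3,interpolation=cv2.INTER_CUBIC))
E
```

```text
t: 12.37
tool_pos: [0.3726, 0.0312, 0.2502]
tool_rot: [-2.188, 0.083, 2.178]
contact_force: [-0.3, -1.3, -0.6]
opening: 0.0001
t 12.37 pos [0.3726 0.0312 0.2502] yaw -94.35 q [-0.12 -0.63  2.13 -0.    1.63  1.53] F [-0.32 -1.25 -0.55] op 0.0001
shift [ 0.0003  0.0006 -0.0075] turn [ 0.05 -0.28 -0.01]
```

View pics/w8.png

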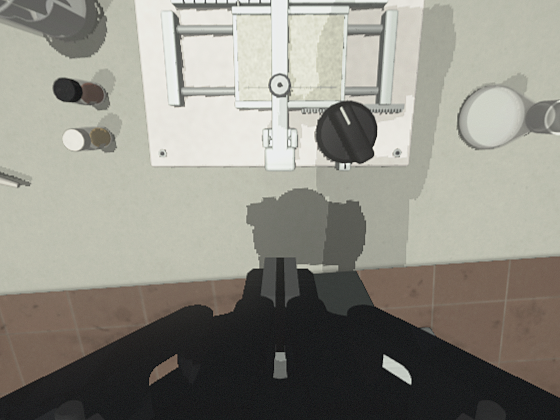

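View pics/s8z.png

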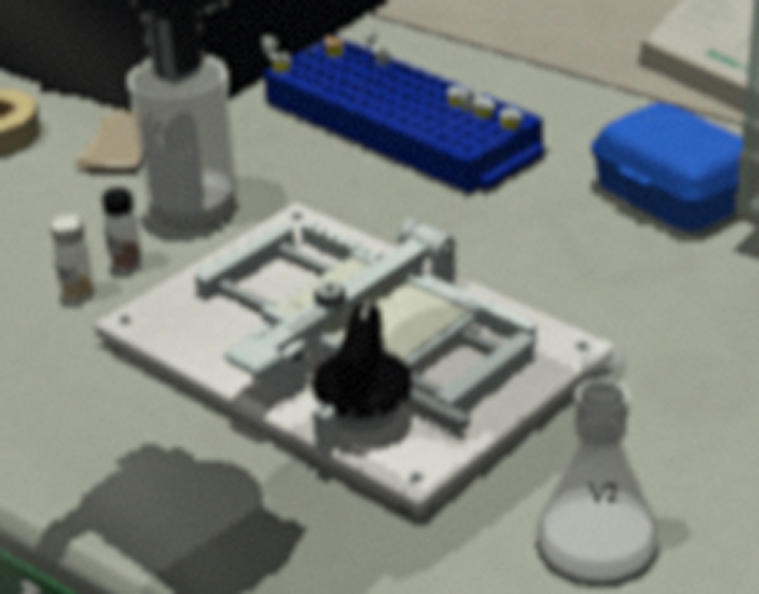

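The arm lies between the catch cheeks, tab at (280,155) in the wrist view. The knob line points forward and the glassware stands as before. I'll check the numbers.

```bash
python3 - <<'E'
from h import *
import pickle; c=pickle.load(open("c8.pkl","rb")); d=np.load("w8d.npy")
f=lambda u,v:(B.T@(deproj(c,u,v,d[v,u])-T)).round(4)
for u,v in((280,160),(280,140),(280,120),(280,60),(280,40),(280,20),(200,155),(370,155)): print(u,v,f(u,v))
im=cv2.imread("pics/w8.png")
print('plate edges y', [ (B.T@(plane(c,u,60,.035)-T))[1].round(4) for u in (236,346)], 'base edges', [(B.T@(plane(c,u,160,.018)-T))[1].round(4) for u in (152,408)])
k=B.T@(plane(c,346,132,.083)-T); a=B.T@(plane(c,345,112,.083)-T); e=B.T@(plane(c,363,157,.083)-T); print('knob',k,'dir',np.degrees(np.arctan2(*(e-a)[1::-1])))
o=ctrl.get_obs(); print(o['t'],o['contact_force'],np.abs(o['dq']).max())
E
```

```text
280 160 [-0.0823  0.0001  0.0516]
280 140 [-0.0632  0.0002  0.0513]
280 120 [-0.0447  0.0002  0.0514]
280 60 [0.0076 0.0002 0.0524]
280 40 [0.0242 0.0003 0.0517]
280 20 [0.0401 0.0003 0.0525]
200 155 [-0.0809  0.0854  0.0183]
370 155 [-0.0744 -0.0794  0.0821]
plate edges y [np.float64(0.042), np.float64(-0.0625)] base edges [np.float64(0.1372), np.float64(-0.1369)]
knob [-0.05454967 -0.05702228  0.083     ] dir -154.9123601608221
12.4667 [-0.50134605  0.08670876 -1.03749339] 0.018716435253466376
```

```bash
python3 -c "
from station import ctrl
print(ctrl.finish_job())"
```

```text
the job is handed in; nothing more can be done
None
```

I turned the knob four clicks clockwise (one 120° turn, from click 1 to click 5) and let go. I then pushed the guide arm down into its catch with the closed fingertips and backed the gripper away. The job was handed in at about 12.5 s; no verdict is reported.

**Last checks:**
- **Stage:** the plate centre is at y ≈ -10 mm in the base's frame, against about +29 to +30 mm at the start. That is 40 mm within about 1 mm. An earlier reading gave -14 mm, but the robot was still moving when that picture was taken; the later view agrees with 40 mm.
- **Knob:** it stayed put after release. By picture its bar points to about -155° in the base's frame, where click 5 would be -150°. I put the 5° down to picking out the bar's ends by eye.
- **Guide arm:** its top face is level along its length, 51.3 to 52.5 mm above the worktop against 52 mm when closed. That is a tilt of about 0.01 rad. The last push reached 24 N with no further travel.
- **Surroundings:** the flask, vials and beaker look the same as in the first pictures, judged by eye. The planned path stayed clear of the stage and plate, and the robot was free of everything at the end.

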